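# Clip a parts bin onto the bench rail between its hanging neighbours

## Task

Hang the loose blue parts bin with the orange hanger on the bench rail, in the gap between the two bins that already hang there: lower its hook over the rail and press it down until the steel clip has snapped under the bead at the back of the rail and the hook sits fully home, then let go. The rail's exact place on its posts has to be felt for, so do not force the hanger (press no harder than about 15 N), keep the bin level so that its screws stay in, and neither shove, lift nor unhook the two neighbours.

Things in the scene. Friction and masses are not known exactly. Their poses are not given: they have to be found in the camera images.
- bin: Bin to hang: open blue tub 93 (x) x 71 (y) x 51 mm, brass screws in it, orange hanger behind; 0.2 kg. Origin: centre of the tub's underside; x to its back (towards the rail when hung), y left seen from its front. The hanger is an upright plate 8 mm thick, x = 47 to 55 mm, z = 3 to 110 mm, centred on y = 0; hook and clip stand behind it, ending at x = 78 mm.
- bin_tab (a point): Middle of the free grip tab at the top of the orange plate: x = 51, z = 95 mm from the bin's origin, axes as the bin's. The tab is 8 mm thick (x), 48 mm wide (y), free from z = 66 to 110 mm (tub rim at 51 mm in front of it, hook bridge top at 64 mm behind it).
- bin_hook: Orange hook part of the bin (plate below the tab, bridge, lip and clip); fixed to the bin, same origin and axes. Bridge underside (seat) at z = 58 mm. From its rear a solid lip 3.5 mm thick hangs down 14 mm; its face is 13.3 mm behind the plate's back face, its tip bevelled by 1 mm. So a 12 mm rail fits between plate and lip with 1.3 mm to spare.
- bin_seat (a point): Point on the underside of the hook's bridge that comes to lie on the middle of the rail's top edge: x = 61.5, z = 58 mm from the bin's origin. Axes as the bin's. The hanger plate reaches 55 mm below it, the clip leg 36 mm, the lip 14 mm.
- bin_clip (a joint): Angle (rad) of the sprung steel clip leg behind the lip: 0 relaxed, about 0.1 when its nose is on the crest of the bead. Leg tip 36 mm below the seat, flared 5 mm to the rear; nose 23 mm below it, 13.2 mm behind the plate. It meets the bead with the seat 10 mm above the rail's top; 6 to 13 N press it over, it snaps 4 mm above home. Unpressed the bin stays 6 to 9 mm too high.
- stand: Fixed bench stand for the rail: two slotted posts 320 mm apart along its y, 160 mm high, on dark feet. Origin on the bench midway between the posts; x points to its rear (away from the bins), y along the rail, z up.
- rail_mark (a point): Nominal middle of the rail's top edge, a point of the stand: 130 mm above its origin, same axes. The true rail is clamped by hand parallel to y, up to 4.5 mm fore or aft and 7 mm above or below this point: not reported, to be felt. Aluminium bar 12 mm thick (x), 36 mm high, 300 mm long; a half-round bead stands 3.5 mm proud along its back, 19 mm below the top.
- left_bin: Hanging neighbour at the gap's left (stand's +y): the same blue tub 93 x 71 x 51 mm, steel screws, hung loosely at its own height by a plain dark strap hook without clip, so it lifts off or swings when pushed. Origin: centre of the tub's underside, axes as the bin's. Nothing of it is over 70 mm above its origin.
- right_bin: Hanging neighbour at the gap's right (stand's -y), likewise with its own strap hook and height: tub 93 x 71 x 51 mm, origin at the centre of its underside. The clear gap between the two tubs is 76 to 80 mm wide; the bin belongs in its middle.

How it is judged:
By the outcome, as a careful person would: the job done as asked, in the order asked, and still so for the second after the job is handed in, with the robot touching nothing.
It also fails if it takes over 45 s, if anything falls off the work surface, if the arm or the gripper's body presses on something with over 40 N, if the wrist force passes 120 N, or if a joint passes its speed limit or range.

## Robot

A 6-joint arm with a two-finger parallel gripper is mounted at the origin on a cart in front of the work surface, level with it; the furniture and walls round the work are solid. World frame = base frame: x ahead of the robot, y to its left, z up, the work surface at z = 0. Lengths are in m, angles in rad, forces in N, time in s.
With the tool pointing down it reaches from about 0.275 to 0.75 m from the base axis. Payload 10.2 kg.
Tool frame: the origin (TCP) lies midway between the tips of the shut fingers; the grasp point (between the pads) lies robot.hold_point_z behind it (robot.hold_point_z is the distance from the TCP to the grasp point, in m); z points along the fingers, y is the line along which they close (so a half turn about z gives the same grasp; the last joint's range is limited). The gripper opens to 88 mm and grips with 3 to 60 N. Pads are 18 mm wide; open, the fingers measure 123 mm over their backs; the gripper's body (75 mm by 187 mm) begins 45 mm behind the grasp point.
Start: joints at [-1.533, 0.313, 1.498, -0, 1.331, -0.223], TCP at [0.135, -0.507, 0.239] pointing down, gripper open.
Joint ranges: [-2.94, 2.94], [-0.97, 2.17], [0.19, 2.56], [-1.23, 4.37], [0.02, 3.11], [-2.88, 2.88]. Speed limits (rad/s): [2.39, 2.39, 3.01, 3.14, 3.14, 3.14].

## Interface

Orientations are given as a rotation vector (axis times angle).
In Python, from cell import robot gives the robot as it stands. Calls block until the motion is done:
- robot.move_pose(position, orientation): joint-space move of the TCP to a pose.
- robot.servo_line(position, attitude=None, max_speed=0.15): straight line of the TCP; attitude=None keeps the orientation; max_speed is the mean speed in m/s.
- robot.set_joints(angles): joint-space move.
- robot.ungrasp() and robot.grasp(grip_force=None): open the fingers fully, or close them until they stop; grip_force is the grip in N (None keeps the last).
- robot.wait(seconds).
- robot.inverse_kinematics(position, orientation): joint angles nearest the present ones, or None.
- robot.sense(): the state.
- robot.read_camera(name): name is "side" or "top" or "wrist"; returns a dict with "color" (400x640x3 uint8, blue, green, red), "range_z" (400x640 float32, m along the optical axis (not along the pixel's ray), 0 where there is no reading), "fx", "fy", "cx", "cy" (pixels), "R" (3x3) and "t" (3): a world point X has camera coordinates R X + t; the wrist camera has in their place "mount" (4x4, takes a point from camera to tool coordinates, whose origin is the TCP and whose axes are the flange's). Camera axes: x right, y down, z forward; pixel columns grow to the right and rows downward; lengths in m; the calibration is good to about 2 mm. The wrist camera is an equidistant fisheye: a pixel r from the principal point sees the ray r / f radians off the axis. A picture is of the moment at which its call begins: read the wrist's pose just before it.
A pose or a line that the arm cannot do raises robot.PlanningError and nothing moves.
- robot.close_job(): hands the job in; it is judged then, once.
Trained networks look in a picture, given as the dict that the camera call returned (one of the last four; its "shot" number tells which), for a name from the list of things; names that differ only in an ending like _2 or _b are one class to them, and where a whole thing is asked for, a point or a joint stands for the part that bears it (a point fixed in the world has none). Each returns a list of dicts, best first, with "p" (0 to 1); they miss things now and then, are a little off and sometimes report something else, mostly with a low value. They report only what shows in the picture. A call takes as long as a camera call.
- robot.boxes_of(picture, query): "at" ([row, column] in pixels, amid what is visible of it).
The state is a dict: "clock": time; "joint_positions": joint angles; "joint_vel": joint speeds; "joint_torque": joint torques, N m; "ee_pos": TCP position; "eef_rot": TCP orientation; "contact_force": force on the tool from outside, world axes, zero at the start; "ft_torque": the same for the moment, N m; "width": finger opening in m; "finger_force": force on a finger pad.
Only numpy, scipy, OpenCV 4.12 (cv2) and the standard library are available. Lean on these libraries where they do the work, as an engineer would, in place of code of your own. Each camera call takes 0.05 s, during which the arm holds its last target. There are 200 camera calls.

## Working session

There is one attempt and no reset: what is moved stays moved. The work goes in short steps, each a Python script; the robot and the scene stay as the last script left them, time stands still between calls to the robot, and variables do not carry over. Pictures are saved under pics/ and viewed, at most 10 in all, crops included, and the job is handed in when it is done.

```bash
mkdir -p pics; ls
cat > h.py <<'E'
import numpy as np, cv2
from scipy.spatial.transform import Rotation as Ro
from cell import robot
def cloud(p):
    z=p["range_z"];v,u=np.mgrid[:z.shape[0],:z.shape[1]]
    c=np.stack([(u-p["cx"])/p["fx"]*z,(v-p["cy"])/p["fy"]*z,z],-1)
    w=(c-np.array(p["t"]))@np.array(p["R"])
    w[z<=0]=np.nan
    return w
E
python3 - <<'E'
from h import *
s=robot.sense();print({k:np.round(v,3) for k,v in s.items()},robot.hold_point_z)
for n in("side","top"):
    p=robot.read_camera(n);w=cloud(p);cv2.imwrite(f"pics/{n}1.png",p["color"]);np.savez(f"{n}1.npz",w=w,c=p["color"])
    print(n,"cam",-np.array(p["R"]).T@p["t"])
    for q in("bin","bin_hook","stand","left_bin","right_bin"):
        for d in robot.boxes_of(p,q)[:3]:
            r,c=map(int,d["at"]);print(n,q,round(d["p"],2),r,c,np.round(np.nanmedian(w[r-2:r+3,c-2:c+3].reshape(-1,3),0),3))
E
```

```text
pics
{'clock': np.float64(0.0), 'joint_positions': array([-1.533,  0.313,  1.498, -0.   ,  1.331, -0.223]), 'joint_vel': array([-0.   , -0.001, -0.001,  0.001, -0.   , -0.002]), 'joint_torque': array([-0.0000e+00, -4.0221e+01, -2.5227e+01,  6.9000e-02,  3.5000e-02,
       -0.0000e+00]), 'ee_pos': array([ 0.135, -0.507,  0.238]), 'eef_rot': array([-3.114, -0.408, -0.   ]), 'contact_force': array([ 0.032, -0.238, -0.458]), 'ft_torque': array([-0.019, -0.032, -0.048]), 'finger_force': np.float64(0.0), 'width': np.float64(0.088)} 0.0187
side cam [0.19178072 1.06780114 0.73526334]
side bin 0.77 266 282 [0.497 0.259 0.003]
side bin_hook 0.62 252 263 [0.522 0.296 0.065]
side stand 0.85 223 292 [0.492 0.194 0.074]
side left_bin 0.87 200 319 [0.449 0.133 0.102]
side left_bin 0.16 220 290 [0.496 0.198 0.086]
side right_bin 0.66 166 323 [ 0.478 -0.014  0.108]
top cam [0.3592484  0.14876504 0.95026974]
top bin 0.61 205 247 [0.485 0.299 0.003]
top bin_hook 0.56 182 253 [0.528 0.275 0.065]
top stand 0.66 169 377 [ 0.569 -0.003  0.022]
top left_bin 0.8 212 333 [0.463 0.101 0.062]
top right_bin 0.73 203 404 [ 0.484 -0.055  0.063]
```

View pics/side1.png

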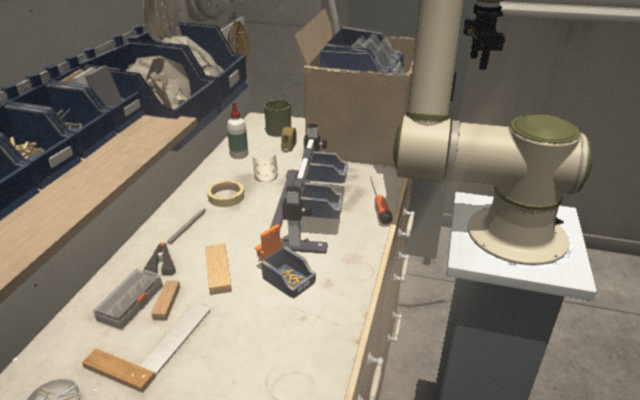

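View pics/top1.png

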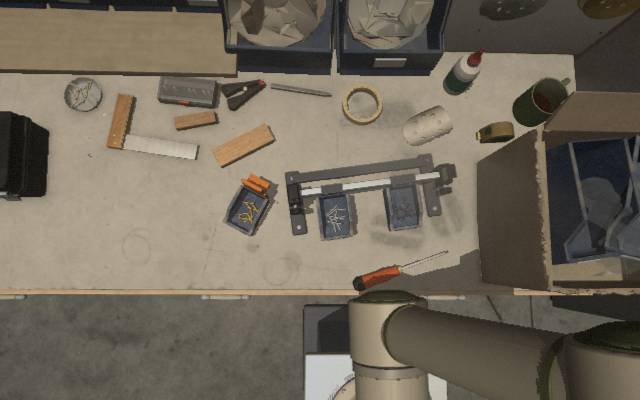

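The side view shows the loose bin at (282,268) with its orange hanger at (268,243), and the stand with two neighbours behind it at about (320,200) and (325,165). The top view shows the loose bin at (248,205), hanger at (257,185), rail from (300,190) to (440,175), neighbours at (337,215) and (402,207). Next I'll fit geometry to the clouds.

Run:
```python
from h import *
for n in("top","side"):
    d=np.load(n+"1.npz");w=d["w"];hsv=cv2.cvtColor(d["c"],cv2.COLOR_BGR2HSV)
    x,y,z=w[...,0],w[...,1],w[...,2]
    reg=(x>.4)&(x<.65)&(y>.2)&(y<.4)
    o=reg&(hsv[...,0]<14)&(hsv[...,1]>170)&(z>.03)
    P=w[o];print(n,"orange",len(P),P.min(0).round(3),P.max(0).round(3))
    T=P[P[:,2]>.085]; print(" tab",len(T),T.mean(0).round(4)); 
    if len(T)>5:
        r=cv2.minAreaRect((T[:,:2]*1000).astype(np.float32));print(" rect",r)
    b=reg&(hsv[...,0]>95)&(hsv[...,0]<130)&(z>.035)&(z<.062)
    Q=w[b];print(" rim",len(Q),Q.mean(0).round(4),cv2.minAreaRect((Q[:,:2]*1000).astype(np.float32)))
    st=(x>.38)&(x<.68)&(y>-.2)&(y<.235)
    S=w[st&(z>.145)&(z<.175)];print(" posttop",len(S))
    if len(S):
        from scipy.cluster.hierarchy import fcluster,linkage
        L=fcluster(linkage(S[:,:2]),.03,'distance')
        for k in set(L): print("  ",(L==k).sum(),S[L==k].mean(0).round(4),S[L==k].min(0).round(3),S[L==k].max(0).round(3))
    rl=st&(z>.115)&(z<.145)&(hsv[...,1]<60)&(hsv[...,2]>110)
    R=w[rl];print(" rail",len(R),R.mean(0).round(4),R.min(0).round(3),R.max(0).round(3))
    if len(R)>20: print(cv2.minAreaRect((R[:,:2]*1000).astype(np.float32)), np.percentile(R[:,2],[10,50,90]).round(4))
    for nm,(a,bb) in dict(left=(.05,.17),right=(-.13,.03)).items():
        q=st&(z>.06)&(z<.125)&(y>a)&(y<bb)&(hsv[...,0]>95)&(hsv[...,0]<130)&(hsv[...,1]>60)
        Q=w[q]
        if len(Q)>20:print(" ",nm,len(Q),np.percentile(Q,[2,50,98],axis=0).round(3).tolist(),cv2.minAreaRect((Q[:,:2]*1000).astype(np.float32)))
```

```text
top orange 214 [0.499 0.245 0.059] [0.544 0.294 0.112]
 tab 69 [0.5126 0.2726 0.1079]
 rect ((513.05908203125, 274.21405029296875), (45.72578811645508, 8.555681228637695), 63.52558898925781)
 rim 57 [0.4842 0.2932 0.0472] ((485.0220947265625, 287.28997802734375), (69.69229125976562, 53.48111343383789), 59.526058197021484)
 posttop 279
   134 [0.4908 0.1857 0.1587] [0.477 0.175 0.145] [0.505 0.195 0.163]
   145 [ 0.5368 -0.1294  0.1575] [ 0.524 -0.14   0.145] [ 0.552 -0.12   0.163]
 rail 573 [0.5173 0.0266 0.1228] [ 0.49  -0.136  0.115] [0.561 0.172 0.129]
((514.274169921875, 15.958602905273438), (49.082340240478516, 314.23004150390625), 8.542580604553223) [0.1208 0.1227 0.1247]
side orange 69 [0.501 0.256 0.062] [0.542 0.301 0.113]
 tab 46 [0.5118 0.2747 0.1099]
 rect ((513.830810546875, 276.07366943359375), (45.24565505981445, 8.173151969909668), 63.14097595214844)
 rim 78 [0.4954 0.2889 0.0449] ((484.8507385253906, 290.9300231933594), (70.255615234375, 57.49441909790039), 64.7546157836914)
 posttop 212
   128 [0.4908 0.1905 0.1559] [0.477 0.176 0.145] [0.505 0.198 0.163]
   84 [ 0.537  -0.1264  0.1548] [ 0.525 -0.139  0.145] [ 0.551 -0.118  0.163]
 rail 360 [0.5171 0.0235 0.1283] [ 0.479 -0.131  0.116] [0.559 0.197 0.145]
((515.3911743164062, 31.05206298828125), (33.2022705078125, 334.6075134277344), 9.859161376953125) [0.1221 0.1256 0.1399]
```

Run:
```python
from h import *
a=np.load("top1.npz")["w"].reshape(-1,3);b=np.load("side1.npz")["w"].reshape(-1,3);A=np.vstack([a,b]);A=A[~np.isnan(A[:,0])]
r=np.hypot(A[:,0],A[:,1]);t=np.degrees(np.arctan2(A[:,1],A[:,0]))
for t0 in range(-90,45,15):
    print(t0,[round(float(A[(r>q)&(r<=q+.1)&(t>t0)&(t<=t0+15)][:,2].max(initial=-9)),2) for q in (.2,.3,.4,.5,.6,.7)])
# stand frame
c=np.array([.5139,.0298]);ps=np.arctan2(.046,.316);X=np.array([np.cos(ps),np.sin(ps)]);Y=np.array([-X[1],X[0]])
print(np.degrees(ps))
for n in("top","side"):
    d=np.load(n+"1.npz");w=d["w"];m=np.isfinite(w[...,0]);P=w[m];hsv=cv2.cvtColor(d["c"],cv2.COLOR_BGR2HSV)[m]
    sx=(P[:,:2]-c)@X;sy=(P[:,:2]-c)@Y;z=P[:,2]
    k=(abs(sx)<.03)&(abs(sy)<.14)&(z>.115)&(z<.135)&(hsv[:,2]>120)
    print(n,"rail",k.sum(),np.percentile(sx[k],[2,50,98]).round(4),np.percentile(z[k],[5,50,95]).round(4), np.polyfit(sy[k],sx[k],1).round(4))
    for nm,(u,v) in dict(L=(.02,.14),R=(-.14,-.02)).items():
        k=(sx>-.13)&(sx<-.03)&(sy>u)&(sy<v)&(z>.05)&(z<.15)
        zz=z[k];h,e=np.histogram(zz,np.arange(.05,.15,.004));print(nm,k.sum(),h.tolist())
        top=np.percentile(zz,97)
        q=k&(z>top-.012)
        print("  rim z",top.round(4),"sy",np.percentile(sy[q],[1,50,99]).round(4),"sx",np.percentile(sx[q],[1,99]).round(4),cv2.minAreaRect((np.c_[sx,sy][q]*1000).astype(np.float32)))
s=robot.read_camera("wrist");print({k:v for k,v in s.items() if k not in("color","range_z")})
```

```text
-90 [-9.0, -0.89, 0.42, 0.42, -0.88, -0.88]
-75 [-0.89, -0.89, 0.43, 0.42, 0.35, -0.89]
-60 [0.0, -0.0, 0.28, 0.3, 0.32, 0.31]
-45 [0.0, 0.28, 0.28, 0.31, 0.32, 0.38]
-30 [0.66, 0.66, 0.28, 0.31, 0.35, 0.35]
-15 [0.66, 0.66, 0.11, 0.16, 0.36, 0.43]
0 [0.39, 0.24, 0.11, 0.13, 0.36, 0.43]
15 [0.26, 0.01, 0.12, 0.16, 0.11, 0.43]
30 [0.0, 0.0, 0.01, 0.05, 0.05, 0.34]
8.282349417031314
top rail 513 [-0.0029  0.0026  0.0106] [0.1205 0.1227 0.1253] [0.0016 0.0028]
L 1071 [3, 278, 295, 87, 82, 8, 5, 75, 54, 12, 8, 13, 13, 105, 33, 0, 0, 0, 0, 0, 0, 0, 0, 0]
  rim z 0.1061 sy [0.0431 0.1066 0.1139] sx [-0.076  -0.0304] ((-53.166229248046875, 78.5855712890625), (71.0203857421875, 45.89266586303711), 89.68318939208984)
R 1147 [0, 0, 145, 351, 102, 105, 45, 23, 66, 88, 33, 21, 17, 9, 64, 78, 0, 0, 0, 0, 0, 0, 0, 0]
  rim z 0.1112 sy [-0.1055 -0.0428 -0.0355] sx [-0.0757 -0.0301] ((-52.93157196044922, -70.76425170898438), (70.84041595458984, 46.06629943847656), 89.78233337402344)
side rail 177 [-0.0036  0.0024  0.0112] [0.1178 0.1235 0.1269] [-0.0079  0.0025]
L 934 [0, 22, 79, 59, 70, 86, 90, 106
[... 243 characters left out ...]
 46, 64, 61, 73, 95, 57, 59, 46, 49, 39, 47, 0, 0, 0, 0, 0, 0, 0, 0]
  rim z 0.1114 sy [-0.1073 -0.0399 -0.0317] sx [-0.0747 -0.0303] ((-52.74104690551758, -70.15703582763672), (81.57229614257812, 47.247196197509766), 88.1588134765625)
{'fx': 309.70691628693146, 'fy': 309.70691628693146, 'cx': 320.8295875907053, 'cy': 199.3848293579528, 'mount': array([[-1.47411627e-04, -9.53477351e-01, -3.01464623e-01,
         7.85674724e-02],
       [ 9.99999961e-01, -2.12680204e-04,  1.83683698e-04,
        -7.31762448e-04],
       [-2.39253803e-04, -3.01464585e-01,  9.53477345e-01,
        -1.46408781e-01],
       [ 0.00000000e+00,  0.00000000e+00,  0.00000000e+00,
         1.00000000e+00]]), 'shot': 3}
```

```bash
cat >> h.py <<'E'
c=np.array([.5139,.0298]);ps=np.arctan2(.046,.316);X=np.array([np.cos(ps),np.sin(ps)]);Y=np.array([-X[1],X[0]])
HP=robot.hold_point_z
def ori(yaw,sg):   # tool down, tool y = sg * heading(yaw)
    y=sg*np.array([np.cos(yaw),np.sin(yaw),0]);z=np.array([0,0,-1.]);x=np.cross(y,z)
    return Ro.from_matrix(np.c_[x,y,z]).as_rotvec()
def st():
    s=robot.sense();return round(float(s["clock"]),2),np.round(s["ee_pos"],4),np.round(s["contact_force"],2),np.round(s["ft_torque"],2),round(float(s["width"]),4)
E
python3 - <<'E'
from h import *
tab=np.array([.513,.2748]);yaw=np.radians(-26.6)
for sg in(1,-1):
    print(sg,[np.round(robot.inverse_kinematics([*p,h],ori(y,sg)),2) for p,h,y in((tab,.25,yaw),(c,.2,ps))])
sg=min((1,-1),key=lambda s:abs(robot.inverse_kinematics([*tab,.25],ori(yaw,s))[5])+abs(robot.inverse_kinematics([*c,.2],ori(ps,s))[5]))
print("sg",sg)
s=robot.sense();p=s["ee_pos"];u=p[:2]/np.hypot(*p[:2])
robot.servo_line([*(u*.42),.45],max_speed=.4);print(st())
q=np.array(robot.sense()["joint_positions"]);q[0]+=np.radians(28)-np.arctan2(p[1],p[0]);robot.set_joints(q);print(st())
robot.move_pose([*tab,.22],ori(yaw,sg));print(st())
pz=robot.sense();im=robot.read_camera("wrist");cv2.imwrite("pics/w1.png",im["color"])
print(robot.boxes_of(im,"bin_tab"),robot.boxes_of(im,"bin_hook"))
E
```

```text
1 [array([ 0.29,  0.43,  1.3 , -0.  ,  1.41,  0.75]), array([-0.17,  0.32,  1.59, -0.  ,  1.23, -0.31])]
-1 [array([ 0.29,  0.43,  1.3 , -0.  ,  1.41, -2.39]), array([-0.17,  0.32,  1.59, -0.  ,  1.23,  2.83])]
sg 1
(1.39, array([ 0.1083, -0.4059,  0.4488]), array([-0.46, -0.67,  0.03]), array([ 0.03,  0.03, -0.  ]), 0.0882)
(3.73, array([0.3713, 0.1967, 0.4486]), array([0.28, 0.5 , 0.21]), array([-0.02, -0.12, -0.03]), 0.0881)
(4.82, array([0.5133, 0.2745, 0.2211]), array([0.6 , 0.13, 0.41]), array([-0.03, -0.06,  0.04]), 0.088)
[{'at': [177.8, 291.4], 'p': 0.7}] [{'at': [181.8, 333.1], 'p': 0.84}]
```

View pics/w1.png

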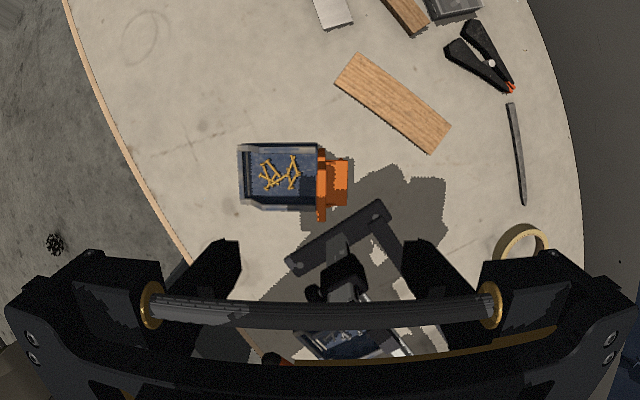

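The wrist view shows the bin under the gripper, its plate edge at (322,184) lying square between the fingers. I'll check the tab centre with the depth before descending.

```bash
cat >> h.py <<'E'
def wcloud(im,s):
    z=im["range_z"];v,u=np.mgrid[:z.shape[0],:z.shape[1]]
    a=(u-im["cx"])/im["fx"];b=(v-im["cy"])/im["fy"];th=np.hypot(a,b)+1e-9
    k=np.tan(th)/th
    C=np.stack([a*k*z,b*k*z,z],-1);M=np.array(im["mount"])
    T=C@M[:3,:3].T+M[:3,3]
    W=T@Ro.from_rotvec(s["eef_rot"]).as_matrix().T+np.array(s["ee_pos"])
    W[(z<=0)|(th>1.2)]=np.nan
    return W
E
python3 - <<'E'
from h import *
s=robot.sense();im=robot.read_camera("wrist");w=wcloud(im,s);hsv=cv2.cvtColor(im["color"],cv2.COLOR_BGR2HSV)
o=(hsv[...,0]<14)&(hsv[...,1]>170)&(w[...,2]>.05)
o[:130]=0;o[240:]=0;o[:,:300]=0;o[:,360:]=0
P=w[o];print(len(P),P.max(0))
T=P[P[:,2]>.1];print(len(T),T.mean(0).round(4),np.percentile(T[:,2],[50,95]).round(4),cv2.minAreaRect((T[:,:2]*1000).astype(np.float32)))
B=(w[...,2]>.02)&(w[...,2]<.06);B[:130]=0;B[230:]=0;B[:,:225]=0;B[:,360:]=0
print(cv2.minAreaRect((w[B][:,:2]*1000).astype(np.float32)))
E
```

```text
1571 [0.54703019 0.30120974 0.11223254]
494 [0.5142 0.2765 0.1097] [0.1102 0.1114] ((513.4369506835938, 275.8208312988281), (47.5811767578125, 7.999626159667969), 63.55744552612305)
((480.30926513671875, 291.7972106933594), (71.57466125488281, 118.31458282470703), 62.696380615234375)
```

Run:
```python
from h import *
tab=np.array([.5138,.2758]);yaw=np.radians(-26.4)
o=ori(yaw,1)
robot.servo_line([*tab,.18],o,max_speed=.15)
robot.servo_line([*tab,.0765],max_speed=.12);print(st())
robot.grasp(45);print(st())
robot.servo_line([*tab,.085],max_speed=.05);print(st())
robot.servo_line([*tab,.28],max_speed=.2)
h=c+X*(.003-.0105)+Y*.0039
robot.servo_line([*h,.28],ori(ps,1),max_speed=.15)
robot.servo_line([*h,.22],max_speed=.12);robot.wait(.3)
print(st())
for n in("top","side"):
    p=robot.read_camera(n);cv2.imwrite(f"pics/{n}2.png",cv2.resize(p["color"][120:270,220:470],None,fx=3,fy=3));w=cloud(p);np.savez(f"{n}2.npz",w=w,c=p["color"])
    hsv=cv2.cvtColor(p["color"],cv2.COLOR_BGR2HSV);q=np.isfinite(w[...,0]);P=w[q];hs=hsv[q]
    S=np.c_[(P[:,:2]-c)@X,(P[:,:2]-c)@Y,P[:,2]]
    k=(hs[:,0]<14)&(hs[:,1]>160)&(abs(S[:,1])<.06)&(abs(S[:,0])<.1)&(S[:,2]>.14)
    O=S[k];print(n,len(O),np.percentile(O,[1,50,99],axis=0).round(4).tolist(),cv2.minAreaRect((O[:,:2]*1000).astype(np.float32)))
    k=(S[:,2]>.16)&(S[:,2]<.202)&(abs(S[:,1])<.06)&(S[:,0]<-.025)&(S[:,0]>-.13)
    O=S[k];print(" tub",len(O),np.percentile(O,[1,50,99],axis=0).round(4).tolist(),cv2.minAreaRect((O[:,:2]*1000).astype(np.float32)))
```

```text
(6.44, array([0.5143, 0.2759, 0.0774]), array([-0.94,  0.18,  1.1 ]), array([-0.03, -0.08,  0.04]), 0.0881)
(7.62, array([0.5138, 0.2758, 0.0765]), array([ 0.23, -0.74, -0.6 ]), array([-0.07, -0.01, -0.03]), 0.0073)
(7.94, array([0.5139, 0.2758, 0.0853]), array([ 0.33, -0.38, -2.24]), array([-0.04, -0.1 ,  0.01]), 0.0078)
(11.79, array([0.5061, 0.0326, 0.2204]), array([-0.35,  0.28, -2.02]), array([-0.07, -0.13,  0.04]), 0.0078)Traceback (most recent call last):
  File "<stdin>", line 18, in <module>
    return _quantile_unchecked(
        a, q, axis, out, overwrite_input, method, keepdims, weights)
    return _ureduce(a,
                    func=_quantile_ureduce_func,
    ...<5 lines>...
                    overwrite_input=overwrite_input,
                    method=method)
    r = func(a, **kwargs)
    result = _quantile(arr,
                       quantiles=q,
    ...<2 lines>...
                       out=out,
                       weights=wgt)
    slices_having_nans = np.isnan(arr[-1, ...])
                                  ~~~^^^^^^^^^
IndexError: index -1 is out of bounds for axis 0 with size 0
```

View pics/top2.png

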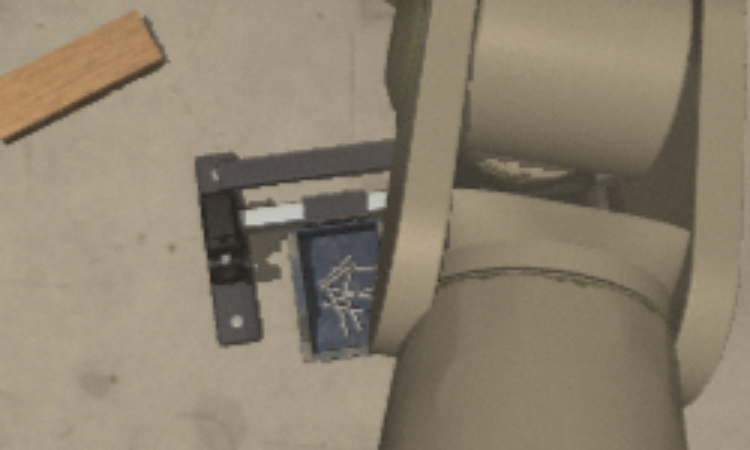

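The top view is blocked by the arm (only the left neighbour at (335,290) shows), so I'll use the wrist and side cameras.

```bash
cat > m.py <<'E'
from h import *
import sys
tag=sys.argv[1]
for n in("wrist","side"):
    s=robot.sense();p=robot.read_camera(n);w=wcloud(p,s) if n=="wrist" else cloud(p)
    col=p["color"] if n=="wrist" else cv2.resize(p["color"][100:300,220:460],None,fx=3,fy=3)
    cv2.imwrite(f"pics/{n}{tag}.png",col)
    hsv=cv2.cvtColor(p["color"],cv2.COLOR_BGR2HSV);q=np.isfinite(w[...,0]);P=w[q];hs=hsv[q]
    S=np.c_[(P[:,:2]-c)@X,(P[:,:2]-c)@Y,P[:,2]];np.savez(f"{n}{tag}.npz",S=S,hs=hs)
    dz=s["ee_pos"][2]-.0763
    def rep(nm,k):
        O=S[k]
        if len(O)>5: print(n,nm,len(O),np.percentile(O,[1,50,99],axis=0).round(4).tolist(),cv2.minAreaRect((O[:,:2]*1000).astype(np.float32)))
    rep("orange",(hs[:,0]<14)&(hs[:,1]>150)&(abs(S[:,1])<.06)&(abs(S[:,0])<.1)&(S[:,2]>dz+.0))
    rep("heldrim",(abs(S[:,2]-dz-.049)<.008)&(abs(S[:,1])<.05)&(S[:,0]<-.03)&(S[:,0]>-.13)&(hs[:,0]>90)&(hs[:,0]<135))
    rep("Lrim",(S[:,2]>.095)&(S[:,2]<.112)&(S[:,1]>.03)&(S[:,1]<.13)&(S[:,0]<-.03)&(S[:,0]>-.12))
    rep("rail",(S[:,2]>.115)&(S[:,2]<.132)&(abs(S[:,1])<.14)&(abs(S[:,0])<.02)&(hs[:,2]>100)&(hs[:,1]<70))
E
python3 m.py 3
```

```text
wrist orange 4011 [[-0.0842, -0.0187, 0.1609], [-0.0044, 0.0212, 0.2193], [0.0363, 0.0383, 0.3245]] ((-6.61590576171875, 5.169878005981445), (68.34517669677734, 181.731201171875), 89.50301361083984)
wrist heldrim 587 [[-0.074, 0.0315, 0.1896], [-0.0519, 0.0355, 0.1935], [-0.0319, 0.0386, 0.195]] ((-53.85797882080078, 34.98591995239258), (7.510229587554932, 46.90459442138672), 89.65784454345703)
wrist Lrim 911 [[-0.0758, 0.0436, 0.0957], [-0.0504, 0.0512, 0.1062], [-0.0306, 0.1147, 0.1083]] ((-53.52564239501953, 79.21516418457031), (71.5186538696289, 46.78582000732422), 89.899169921875)
wrist rail 2958 [[-0.0069, -0.0582, 0.122], [0.0023, 0.0763, 0.1244], [0.0107, 0.1384, 0.1282]] ((1.8458747863769531, 0.0363311767578125), (279.92919921875, 19.123456954956055), 89.97322082519531)
side orange 218 [[-0.0117, -0.0126, 0.1562], [-0.0061, 0.0246, 0.2099], [0.0184, 0.0326, 0.2582]] ((4.405657768249512, 8.467390060424805), (30.70826530456543, 52.98433303833008), 9.198407173156738)
side heldrim 42 [[-0.0717, -0.0284, 0.1852], [-0.0497, 0.0358, 0.1902], [-0.0304, 0.042, 0.1942]] ((-49.101261138916016, 7.128114700317383), (41.21499252319336, 69.65758514404297), 3.731396198272705)
side Lrim 190 [[-0.074, 0.0429, 0.095], [-0.0503, 0.1094, 0.1016], [-0.0305, 0.1171, 0.1084]] ((-52.3403434753418, 80.17076110839844), (77.01205444335938, 43.799930572509766), 89.82805633544922)
side rail 152 [[-0.0068, -0.0456, 0.1169], [0.0027, 0.0446, 0.1247], [0.0113, 0.0939, 0.1287]] ((1.9596233367919922, 25.540592193603516), (144.84103393554688, 19.886699676513672), 89.51268768310547)
```

View pics/wrist3.png

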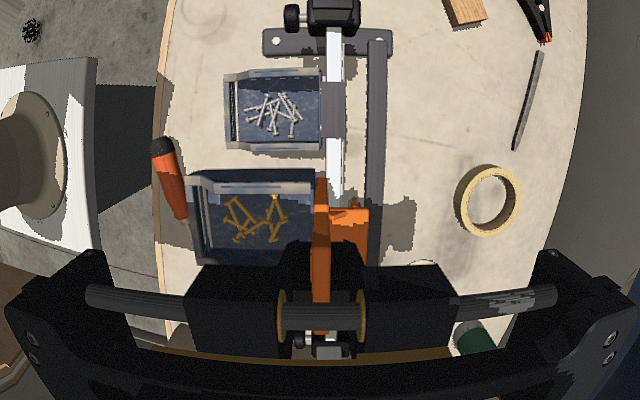

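View pics/side3.png

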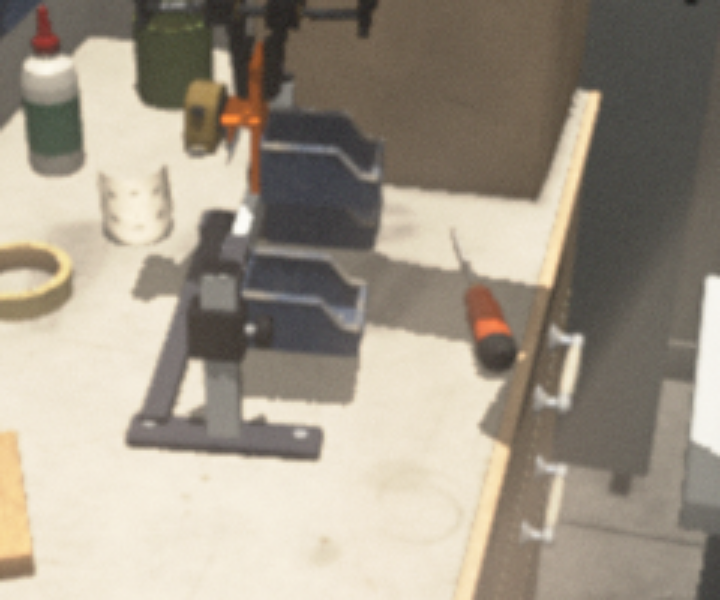

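The wrist view shows the held tub at (250,220), level with screws in, the left neighbour at (272,110), and the rail at column 335. The side view shows the bin held upright above the rail. The rail lines up with the hook to within a few mm, so I'll refine that from the same wrist cloud and start the guarded descent.

Run:
```python
from h import *
d=np.load("wrist3.npz");S=d["S"];hs=d["hs"]
k=(S[:,2]>.1205)&(S[:,2]<.130)&(abs(S[:,0])<.025)&(S[:,1]>.03)&(S[:,1]<.15)
print(np.histogram(S[k][:,0],np.arange(-.012,.016,.002)));
k2=k&(hs[:,2]>120)&(hs[:,1]<70)
for lo in np.arange(.03,.15,.02):
    q=k2&(S[:,1]>lo)&(S[:,1]<lo+.02); 
    if q.sum()>20: print(lo.round(2),q.sum(),np.percentile(S[q][:,0],[3,50,97]).round(4),np.median(S[q][:,2]).round(4))
o=(hs[:,0]<14)&(hs[:,1]>150)&(S[:,2]>.238)&(S[:,2]<.262)&(abs(S[:,0]+.0075)<.012)&(abs(S[:,1])<.04)
print("tabtop",o.sum(),np.percentile(S[o],[3,50,97],axis=0).round(4).tolist())
o=(hs[:,0]<14)&(hs[:,1]>150)&(S[:,2]>.2)&(S[:,2]<.213)&(abs(S[:,1])<.04)&(S[:,0]<.04)
print("bridge",o.sum(),np.percentile(S[o],[3,50,97],axis=0).round(4).tolist())
```

```text
(array([ 16,  24, 138, 128, 366, 358, 395, 420, 345, 409, 261, 132,  23]), array([-0.012, -0.01 , -0.008, -0.006, -0.004, -0.002,  0.   ,  0.002,
        0.004,  0.006,  0.008,  0.01 ,  0.012,  0.014]))
0.03 367 [-0.0029  0.0027  0.0083] 0.1238
0.05 142 [-0.0069  0.0025  0.0088] 0.1238
0.09 190 [-0.0056  0.0031  0.0113] 0.1238
0.11 390 [-0.003   0.0027  0.0085] 0.1238
0.13 265 [-0.003   0.0023  0.0077] 0.1237
tabtop 1434 [[-0.0115, -0.0185, 0.2407], [-0.0074, 0.0166, 0.2539], [-0.0032, 0.0271, 0.2553]]
bridge 1600 [[-0.0091, 0.0006, 0.2046], [0.0089, 0.0185, 0.2083], [0.0187, 0.0308, 0.2117]]
```

```bash
cat >> h.py <<'E'
def go(sx,sy,z,v=.02):
    robot.servo_line([*(c+X*sx+Y*sy),z],max_speed=v)
def F(n=4):
    f=[]
    for _ in range(n):
        robot.wait(.015);s=robot.sense();f.append(np.r_[s["contact_force"],s["ft_torque"]])
    f=np.mean(f,0);p=np.array(s["ee_pos"]);d=p[:2]-c
    return np.array([f[:2]@X,f[:2]@Y,f[2],f[3:5]@Y]),np.array([d@X,d@Y,p[2]]),s["clock"]
E
python3 - <<'E'
from h import *
sx,sy=-.0078,.0045
go(sx,sy,.205,.08);robot.wait(.2);f0,p,_=F(8);print(f0.round(2),p.round(4));np.save("f0.npy",f0)
ok=True
for z in np.arange(.199,.171,-.004):
    go(sx,sy,z,.03);f,p,t=F();df=f-f0;print(round(t,2),p.round(4),df.round(2))
    if abs(df[:3]).max()>3: ok=False;break
if ok:
    for i in range(1,11):
        go(sx+.0003*i,sy,z,.01);f,p,t=F();df=f-f0;print("x",round(t,2),p.round(4),df.round(2))
        if df[0]<-2: break
E
```

```text
[-0.26 -0.27 -2.13 -0.13] [-0.0077  0.0045  0.2052]
13.03 [-0.0078  0.0045  0.1989] [0.48 0.1  0.2  0.  ]
13.38 [-0.0078  0.0045  0.1949] [ 0.47 -0.05 -0.05  0.01]
13.73 [-0.0078  0.0045  0.1909] [0.19 0.24 0.6  0.02]
14.08 [-0.0078  0.0045  0.187 ] [-0.12  0.62  0.22  0.02]
14.43 [-0.0078  0.0045  0.183 ] [-0.03  0.25  0.54  0.01]
14.78 [-0.0078  0.0045  0.1789] [0.35 0.02 0.44 0.02]
15.13 [-0.0078  0.0045  0.175 ] [ 0.   -0.31 -0.07  0.05]
x 15.45 [-0.0075  0.0045  0.1751] [-0.2   0.09  0.15  0.02]
x 15.77 [-0.0073  0.0045  0.175 ] [-0.78 -0.16  0.65  0.28]
x 16.08 [-0.0071  0.0045  0.175 ] [-2.16  0.02  2.2   0.55]
```

Run:
```python
from h import *
sx,sy=-.0080,.0045;f0=np.load("f0.npy")
go(sx,sy,.175,.01)
f,p,t=F();print(round(t,2),p.round(4),(f-f0).round(2))
z=.175;peak=0
while z>.138:
    dz=.002 if z>.1605 else (.001 if z>.154 else .0005)
    z-=dz;go(sx,sy,z,.02 if dz>.0009 else .01);f,p,t=F(3);df=f-f0;print(round(t,2),p.round(4),df.round(2))
    peak=max(peak,df[2])
    if abs(df[0])>5 or abs(df[1])>4: print("side");break
    if z>.1535 and df[2]>4: print("early");break
    if df[2]>13: print("limit");break
    if p[2]<.1445 and peak>5 and df[2]>9: print("seated");break
```

```text
16.41 [-0.0078  0.0045  0.175 ] [ 0.89  0.12  0.11 -0.04]
16.71 [-0.008   0.0045  0.1729] [0.32 0.37 0.2  0.  ]
17.01 [-0.008   0.0045  0.1709] [0.7  0.47 0.28 0.03]
17.31 [-0.008   0.0045  0.1689] [0.09 0.32 0.35 0.03]
17.61 [-0.008   0.0045  0.167 ] [0.16 0.68 0.29 0.01]
17.91 [-0.008   0.0045  0.165 ] [ 0.89  0.47  0.03 -0.01]
18.21 [-0.008   0.0045  0.1629] [ 0.27  0.68 -0.03  0.03]
18.51 [-0.008   0.0045  0.1609] [ 0.25  0.29 -0.04 -0.01]
18.81 [-0.008   0.0045  0.159 ] [ 0.49 -0.22  0.65 -0.01]
19.11 [-0.008   0.0045  0.158 ] [0.26 0.54 0.33 0.01]
19.41 [-0.008   0.0045  0.157 ] [0.7  0.27 0.36 0.02]
19.71 [-0.008   0.0045  0.156 ] [ 0.27  0.54  0.36 -0.  ]
20.01 [-0.008   0.0045  0.155 ] [ 0.83  0.54 -0.04  0.02]
20.31 [-0.008   0.0045  0.154 ] [0.03 0.67 0.03 0.03]
20.61 [-0.008   0.0045  0.1535] [-0.09  0.58  0.08 -0.01]
20.91 [-0.0079  0.0045  0.153 ] [ 1.32 -0.02 -0.01 -0.16]
21.21 [-0.0078  0.0045  0.1526] [ 1.54  0.36  0.44 -0.31]
21.51 [-0.0078  0.0045  0.1522] [ 1.65  0.86  2.45 -0.33]
21.81 [-0.0079  0.0044  0.1517] [ 1.58 -0.16  3.45 -0.36]
22.11 [-0.0079  0.0045  0.
[... 496 characters left out ...]
24.81 [-0.0081  0.0045  0.1464] [ 3.38  0.8   1.27 -0.76]
25.11 [-0.008   0.0045  0.1459] [ 3.78  0.34  1.58 -0.71]
25.41 [-0.008   0.0045  0.1454] [ 3.88 -0.41  0.98 -0.73]
25.71 [-0.0081  0.0045  0.1449] [ 3.3   0.31  0.51 -0.66]
26.01 [-0.0081  0.0045  0.1444] [ 3.61  0.38  0.29 -0.66]
26.31 [-0.0081  0.0045  0.1439] [ 3.22  0.25  0.02 -0.59]
26.61 [-0.0081  0.0045  0.1434] [ 2.95  0.28 -1.09 -0.51]
26.91 [-0.0081  0.0045  0.1429] [ 2.54  0.26 -0.89 -0.46]
27.21 [-0.0081  0.0045  0.1424] [ 2.   -0.32 -1.66 -0.3 ]
27.51 [-0.0082  0.0045  0.142 ] [ 0.66  0.69 -1.03  0.06]
27.81 [-0.0081  0.0045  0.1418] [-2.71  0.34  6.28  0.54]
28.11 [-0.0081  0.0045  0.1418] [-5.53  1.86 11.15  0.95]
side
```

Run:
```python
from h import *
go(-.0081,.0045,.1419,.01);f,p,t=F();print(round(t,2),p.round(4),(f-np.load("f0.npy")).round(2))
robot.ungrasp();print(st())
go(-.0081,.0045,.26,.12);robot.wait(.2);print(st())
s=robot.sense();im=robot.read_camera("wrist");w=wcloud(im,s);cv2.imwrite("pics/w5.png",im["color"])
p2=robot.read_camera("side");cv2.imwrite("pics/s5.png",cv2.resize(p2["color"][100:300,220:460],None,fx=3,fy=3))
for n,W,C in(("wrist",w,im["color"]),("side",cloud(p2),p2["color"])):
    hsv=cv2.cvtColor(C,cv2.COLOR_BGR2HSV);q=np.isfinite(W[...,0]);P=W[q];hs=hsv[q]
    S=np.c_[(P[:,:2]-c)@X,(P[:,:2]-c)@Y,P[:,2]]
    o=(hs[:,0]<14)&(hs[:,1]>150)&(abs(S[:,1])<.04)&(abs(S[:,0])<.04)&(S[:,2]>.11)&(S[:,2]<.19)
    O=S[o];print(n,"tab top",np.percentile(O[:,2],[95,99]).round(4))
    T=O[O[:,2]>.165];B=O[(O[:,0]>.002)&(O[:,2]<.15)];print(" tab",np.median(T,0).round(4)," bridge",len(B),np.median(B,0).round(4))
    for nm,a,b,z0,z1 in(("L",.0415,.13,.095,.112),("H",-.034,.041,.108,.122),("R",-.13,-.03,.1,.117)):
        k=(S[:,2]>z0)&(S[:,2]<z1)&(S[:,1]>a)&(S[:,1]<b)&(S[:,0]<-.03)&(S[:,0]>-.12)
        if k.sum()>9: print(nm,k.sum(),np.percentile(S[k],[1,50,99],axis=0).round(4).tolist())
```

```text
28.43 [-0.0081  0.0045  0.1418] [-0.29  0.85  2.22  0.14]
(29.67, array([0.5053, 0.0331, 0.1419]), array([-0.26,  0.49,  0.46]), array([-0.02, -0.1 , -0.04]), 0.0877)
(31.0, array([0.5051, 0.0331, 0.2596]), array([-0.25,  0.05, -0.13]), array([-0.01, -0.1 ,  0.03]), 0.0882)
wrist tab top [0.1761 0.1766]
 tab [-0.0094  0.0059  0.1754]  bridge 782 [0.0099 0.0035 0.1301]
L 637 [[-0.0751, 0.0443, 0.0961], [-0.0518, 0.1074, 0.1062], [-0.0303, 0.1143, 0.1084]]
H 676 [[-0.0764, -0.0318, 0.1087], [-0.0515, 0.0316, 0.1135], [-0.0307, 0.0387, 0.1156]]
R 690 [[-0.0761, -0.1054, 0.1002], [-0.0514, -0.0401, 0.111], [-0.0302, -0.0301, 0.1148]]
side tab top [0.1751 0.1764]
 tab [-0.0106  0.0129  0.1735]  bridge 25 [0.0075 0.0155 0.1297]
L 192 [[-0.0745, 0.0422, 0.095], [-0.0513, 0.1087, 0.1016], [-0.0307, 0.1169, 0.1086]]
H 105 [[-0.0752, -0.0328, 0.1083], [-0.0518, 0.0321, 0.1121], [-0.0315, 0.0406, 0.1165]]
R 120 [[-0.0743, -0.1086, 0.1008], [-0.0507, -0.0986, 0.1089], [-0.03, -0.0302, 0.1136]]
```

View pics/w5.png

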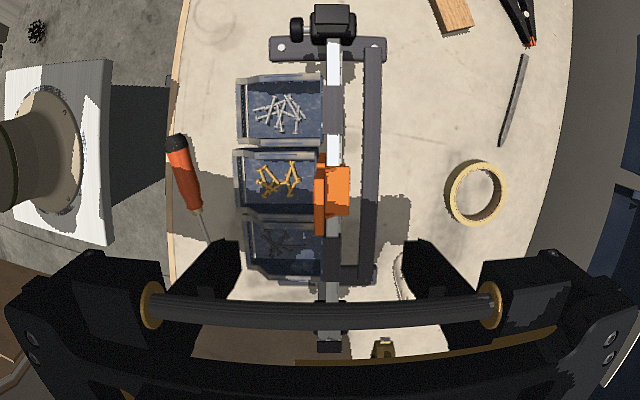

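View pics/s5.png

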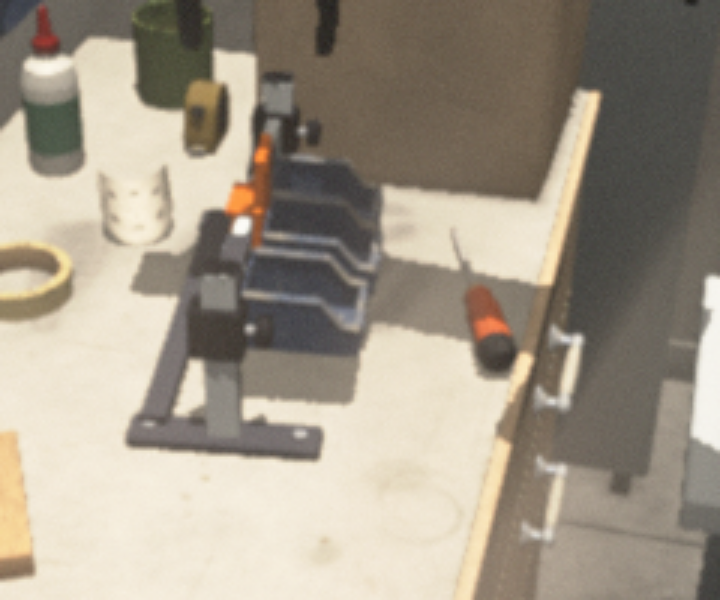

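Wrist view: the bin hangs in the gap at (275,180) with its screws in and the neighbours at (280,110) and (280,245) unmoved. The side view shows it level. The bridge top measures 0.130, which puts the seat at 0.124, on the rail's top edge.

```bash
python3 -c "
from h import *
print(robot.close_job())"
```

```text
the job is handed in; nothing more can be done
None
```

The bin hangs in the middle of the gap: the clip snapped in at about 8 N, the hook sits fully home after about 11 N of pressing, the bin is level with its screws in, neither neighbour moved, and I handed the job in at about 31 s.

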